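Lock a hub into the cam-lock bench fixture

TASK

Take the steel hub with the tall narrow boss out of the wooden block and set it gently, upright and fully home in the round hole of the bench fixture. Then turn the fixture's black wing knob clockwise, slowly and by feel, until the sprung tongue has slid over the hub's flange and its follower drops into the notch of the cam; do not force the knob on past the notch, then let go. Leave the other things where they are.

Things in the scene. Friction and masses are not known exactly. Their poses are not given: they have to be found in the camera images.
- hub_boss (a point): The hub: one bare steel turned part, 380 g (may differ by 30 percent), upright, spigot down. Spigot 25 mm diameter, 24 mm long, with a 3 mm lead chamfer, below; then a round flange 66 mm diameter, 6 mm thick; then a plain round boss 28 mm diameter, 40 mm tall, to be gripped. This point is on the axis at the middle of the boss: 20 mm above the flange's upper face, 20 mm below the top, 50 mm above the spigot's end. z is the part's axis, up.
- rack: Wooden block 100 x 190 x 34 mm, fixed. Origin at the centre of its underside, its long side along y. Two 30 mm through holes at y = +50 and -50 mm; the hub stands in one with its flange resting on the block's top, the pulley in the other (which is which changes).
- pulley: Bystander: grooved steel pulley in the block's other hole, rim 62 mm diameter, only a 20 mm diameter, 6 mm high stub on top. Origin at the centre of its lower end. Leave it alone.
- nest (a point): Centre of the mouth of the fixture's hole: 26.5 mm diameter, 28 mm deep, 2 mm chamfer, in the top (40 mm above the bench) of a 90 x 90 mm steel block. z is up; y points to the knob's axis, 150 mm away. With the hub home, its flange lies on this face and hub_boss is 26 mm above this point. Bolted base 130 (x) x 270 mm (y). The tongue's guide, 43 mm wide, 60 mm high, begins 60 mm from here along y.
- knob_grip (a point): Black wing knob: a bar 46 mm long (along this point's own x axis), 12 mm thick (along its y) and 34 mm high; this point is on the turning axis (vertical) half-way up the bar, 85 mm above the bench. The bar stands from 68 to 102 mm above the bench; under it are a 42 mm disc and the flat cover plate whose top is 64 mm above the bench.
- knob (a joint): Knob angle, rad, clockwise from above, about 0 at the start. The cam sits on the shaft at an unknown angle, so the notch comes at 0.55 to 1.45. Before it: free turning, 0.35 rad of rise (resists with 0.15 N m), 0.1 rad level (under 0.05), then the notch, 0.2 rad wide, which pulls the knob on (0.15 N m). Beyond its bottom a flank (resists with 0.25) climbs to a higher lobe. Let go on the rise, it springs back.
- follower (a joint): Travel of the sprung follower with its tongue in m, towards the hole (pushed that way by the cam, pushed back by a spring of about 3 to 5 N): 0 at the start, about 0.0095 on the level top of the cam, about 0.0055 at the bottom of the notch, up to 0.0135 on the lobe beyond it.
- tongue_tip (a point): Middle of the end face of the follower's flat steel tongue, 16 mm wide, 6 mm thick (48 to 54 mm above the bench), which points at the hole: at the start 35 mm from the hole's axis, so 2 mm short of a seated hub's flange. It passes 2 mm above the flange of a hub that is fully home; it runs into one that is not.
- bolt_cup: Bystander: clear plastic cup, 72 mm wide at the rim, 85 mm tall.
- spray_can: Bystander: spray can, 52 mm diameter, 160 mm tall.
- socket: Bystander: small steel socket, 30 mm diameter, 32 mm tall.

How it is judged:
By the outcome, as a careful person would: the job done as asked, in the order asked, and still so for the second after the job is handed in, with the robot touching nothing.
It also fails if it takes over 72 s, if anything falls off the work surface, if the arm or the gripper's body presses on something with over 40 N, if the wrist force passes 120 N, or if a joint passes its speed limit or range.

ROBOT

A 6-joint arm with a two-finger parallel gripper is mounted at the origin on the work surface. World frame = base frame: x ahead of the robot, y to its left, z up, the work surface at z = 0. Lengths are in m, angles in rad, forces in N, time in s.
With the tool pointing down it reaches from about 0.25 to 0.85 m from the base axis. Payload 12.5 kg.
Tool frame: the origin (TCP) lies between the finger pads; the fingertips stand 8 mm ahead of it and the grasp point (between the pads) lies 11 mm behind it (manip.tip_extent is the distance from the TCP to the fingertips, in m); z points along the fingers, y is the line along which they close (so a half turn about z gives the same grasp; the last joint's range is limited). The gripper opens to 93 mm and grips with 3 to 60 N. Pads are 15 mm wide; open, the fingers measure 128 mm over their backs; the gripper's body (75 mm by 188 mm) begins 65 mm behind the grasp point.
Start: joints at [1.204, 0.351, 1.652, -0, 1.139, -0.085], TCP at [0.153, 0.528, 0.227] pointing down, gripper open.
Joint ranges: [-2.75, 2.75], [-0.79, 2.1], [0.01, 2.65], [-1.57, 4.71], [0.07, 3.14], [-2.87, 2.87]. Speed limits (rad/s): [2.22, 2.22, 2.79, 3.14, 3.14, 3.14].

INTERFACE

Orientations are given as a unit quaternion [x, y, z, w].
In Python, from bench import manip, viewer gives the robot as it stands.
- The arm moves only by the shell command python3 -m jog 'ROWS' [OPENING] [FORCE]. ROWS is JSON, a list of rows, each a list of 4 numbers: the shift along the tool's x, y, z in mm, then the turn about the tool's z in rad. In form: [[x, y, z, roll], ...]. A call has 1 to 20 rows; each row is the pose to reach, as a shift and turn from the pose commanded when the call began, along the tool's axes at that moment; what a row does not reach only later rows make up. A row lasts 1/10 s, in which the tool goes at most 50 mm and 8.59 degrees, less where a joint would pass 70% of its speed; a pose out of reach is approached as far as the arm can. A call with a gripper value outside its range is refused whole. OPENING is the closure, from 0 (fully open) to 1 (shut), set as the call begins (- or left out, the last holds). The fingers move at their own pace and stop on an object; FORCE is the grip in N (left out, the last holds). Time passes only in rows, so rows that repeat a pose let the fingers close. It gives the time, the measured TCP pose, the force, the opening and the grip force at its end, in the units of the state.
- manip.get_obs(): the state, without advancing time (a new reading comes with each control period).
- viewer.read_camera(name): name is "side" or "top" or "wrist"; returns a dict with "image" (384x512x3 uint8, red, green, blue), "intrinsics" (3x3 intrinsics, pixels), "dist" ([k1, k2, p1, p2, k3] as OpenCV has them; the pictures are not rectified), "R" (3x3) and "t" (3): a world point X has camera coordinates R X + t; the wrist camera has in their place "tool_from_camera" (4x4, takes a point from camera to tool coordinates, whose origin is the TCP and whose axes are the flange's). Camera axes: x right, y down, z forward; pixel columns grow to the right and rows downward; lengths in m; the calibration is good to about 2 mm. A picture is of the moment at which its call begins: read the wrist's pose just before it. There is no depth.
- manip.close_job(): hands the job in; it is judged then, once.
Trained networks look in a picture, given as the dict that the camera call returned (one of the last four; its "shot" number tells which), for a name from the list of things; names that differ only in an ending like _2 or _b are one class to them, and where a whole thing is asked for, a point or a joint stands for the part that bears it (a point fixed in the world has none). Each returns a list of dicts, best first, with "score" (0 to 1); they miss things now and then, are a little off and sometimes report something else, mostly with a low value. They report only what shows in the picture. A call takes as long as a camera call.
- viewer.silhouettes(target, picture): "pixels" (384x512 bool, what is visible of it) and "extent" ([centre column, centre row, width, height] in pixels, round what is visible of it).
- viewer.spot_point(target, picture): "point" ([column, row] in pixels: a listed point, or the origin of a listed thing).
The state is a dict: "t": time; "joint_pos": joint angles; "qd": joint speeds; "effort": joint torques, N m; "tool_pos": TCP position; "orientation": TCP orientation; "contact_force": force on the tool from outside, world axes, zero at the start; "ft_torque": the same for the moment, N m; "finger_gap": finger opening in m; "grip_force": force on a finger pad.
Only numpy, scipy, OpenCV 4.12 (cv2) and the standard library are available. Lean on these libraries where they do the work, as an engineer would, in place of code of your own. Each camera call takes 0.05 s, during which the arm holds its last target. There are 200 camera calls.

## Working session

There is one attempt and no reset: what is moved stays moved. The work goes in short steps, Python scripts to look and compute and a shell command to move; the robot and the scene stay as the last step left them, time stands still between calls to the robot, and variables do not carry over. Pictures are saved under pics/ and viewed, at most 10 in all, crops included, and the job is handed in when it is done.

```bash
mkdir -p pics; ls; cat > h.py <<'E'
import numpy as np, cv2
from bench import manip, viewer
from scipy.spatial.transform import Rotation as Ro
def cam(name):
    o=manip.get_obs(); p=viewer.read_camera(name)
    if name=="wrist":
        T=np.eye(4);T[:3,:3]=Ro.from_quat(o["orientation"]).as_matrix();T[:3,3]=o["tool_pos"]
        M=T@np.array(p["tool_from_camera"]); p["Rw"]=M[:3,:3];p["c"]=M[:3,3]
    else:
        R=np.array(p["R"]);p["Rw"]=R.T;p["c"]=-R.T@np.array(p["t"])
    return p
def ray(p,uv):
    q=cv2.undistortPoints(np.array([[uv]],float),np.array(p["intrinsics"]),np.array(p["dist"]))[0,0]
    d=p["Rw"]@np.array([q[0],q[1],1]);return p["c"],d/np.linalg.norm(d)
def atz(p,uv,z):
    c,d=ray(p,uv);return c+d*(z-c[2])/d[2]
def tri(rs):
    A=np.zeros((3,3));b=np.zeros(3)
    for c,d in rs:
        P=np.eye(3)-np.outer(d,d);A+=P;b+=P@c
    return np.linalg.solve(A,b)
def proj(p,X):
    R=p["Rw"].T;t=-R@p["c"]
    return cv2.projectPoints(np.array(X,float).reshape(-1,3),cv2.Rodrigues(R)[0],t,np.array(p["intrinsics"]),np.array(p["dist"]))[0][:,0]
def totool(X):
    o=manip.get_obs();return Ro.from_quat(o["orientation"]).inv().apply(np.array(X)-o["tool_pos"])*1000
def save(p,f): cv2.imwrite("pics/"+f,p["image"][:,:,::-1])
E
python3 - <<'E'
from h import *
np.set_printoptions(precision=4,suppress=True)
P={n:cam(n) for n in("top","side","wrist")}
for n,p in P.items():
    save(p,n+"0.png"); print(n,p["c"])
Z=dict(hub_boss=.06,nest=.04,knob_grip=.085,tongue_tip=.051,rack=0,pulley=0,bolt_cup=0,spray_can=0,socket=0)
Z['hub_boss']=.034+.026
for t,z in Z.items():
    for n,p in P.items():
        r=viewer.spot_point(t,p)
        for q in r[:2]: print(t,n,round(q["score"],2),np.array(q["point"]),atz(p,q["point"],z))
print(manip.get_obs())
im=np.hstack([P["top"]["image"],P["side"]["image"]])
cv2.imwrite("pics/a.png",cv2.resize(im,(800,300),interpolation=cv2.INTER_AREA)[:,:,::-1])
E
```

```text
pics
top [0.3751 0.0301 1.2366]
side [ 0.5328 -0.5903  0.8688]
wrist [0.0801 0.5492 0.3837]
hub_boss top 0.97 [369.9 226.7] [ 0.491  -0.2904  0.06  ]
hub_boss side 0.8 [216.2 325.3] [ 0.4977 -0.2896  0.06  ]
nest top 0.73 [258.4 244.6] [0.4637 0.0252 0.04  ]
nest side 0.81 [201.2 206.3] [0.4785 0.0253 0.04  ]
knob_grip top 0.42 [290.5 150.2] [ 0.7203 -0.0827  0.085 ]
knob_grip side 0.63 [216.3 152.6] [0.5277 0.163  0.085 ]
tongue_tip top 0.55 [244.4 235.7] [0.4902 0.0627 0.051 ]
tongue_tip side 0.48 [201.8 188.7] [0.4829 0.0728 0.051 ]
rack top 0.97 [345.6 233.2] [ 0.4828 -0.2325  0.    ]
rack side 0.95 [208.6 319.3] [ 0.4796 -0.252   0.    ]
pulley top 0.56 [330.9 237.9] [ 0.4721 -0.1878  0.    ]
pulley side 0.82 [199.3 293.3] [ 0.4618 -0.189   0.    ]
bolt_cup top 0.63 [256.2 154. ] [0.7404 0.0142 0.    ]
bolt_cup side 0.93 [305.3 213. ] [0.7441 0.0027 0.    ]
spray_can top 0.66 [117.1 207.7] [0.6013 0.4408 0.    ]
spray_can side 0.64 [238.  106.1] [0.6096 0.4445 0.    ]
spray_can side 0.6 [211.5 323.5] [ 0.4853 -0.2621  0.    ]
socket top 0.47 [291.9 149.9] [ 0.7465 -0.0953  0.    ]
socket top 0.27 [256.8 154.8] [0.7378 0.0125 0.    ]
socket side 0.46 [314.2 240.2] [ 0.7501 -0.0812  0.    ]
socket side 0.28 [201.6 293.9] [ 0.4669 -0.1911  0.    ]
{'t': 1.5, 'joint_pos': array([ 1.2044,  0.3507,  1.6518,  0.    ,  1.1391, -0.0846]), 'qd': array([-0.0006, -0.0012,  0.0007, -0.0008, -0.0005,  0.0016]), 'effort': array([  0.0009, -49.724 , -28.5489,   0.07  ,   0.022 ,  -0.0001]), 'tool_pos': array([0.1529, 0.5283, 0.2266]), 'orientation': array([0.1404, 0.9901, 0.    , 0.    ]), 'contact_force': array([-0.5009,  0.629 , -0.8647]), 'ft_torque': array([ 0.0132, -0.0594, -0.071 ]), 'grip_force': 0.0, 'finger_gap': 0.09253200546861062}
```

View pics/top0.png

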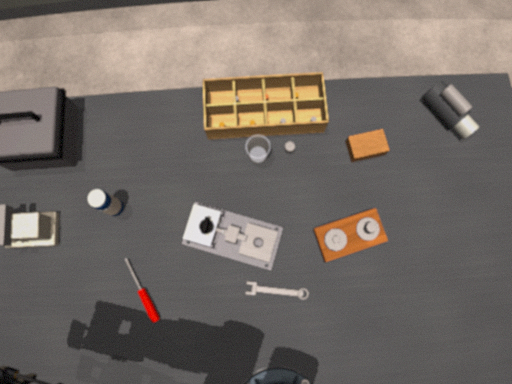

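View pics/side0.png

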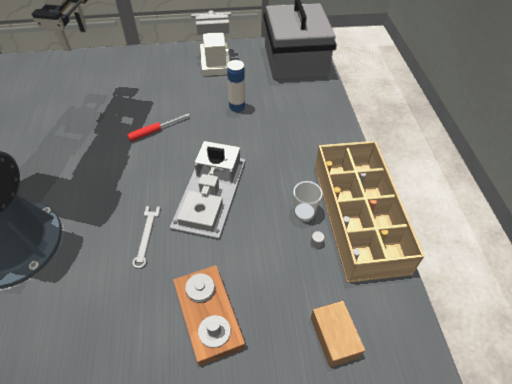

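The top view shows the hub at (369,227), the pulley at (335,240), the nest at (258,244) and the knob at (206,226). I'm moving above the hub, rolled to suit the fixture.

```bash
python3 -m jog '[[-552,-692,0,1.65],[-552,-692,0,1.65],[-552,-692,0,1.65],[-552,-692,0,1.65],[-552,-692,0,1.65],[-552,-692,0,1.65],[-552,-692,0,1.65],[-552,-692,0,1.65],[-552,-692,0,1.65],[-552,-692,0,1.65],[-552,-692,0,1.65],[-552,-692,0,1.65],[-552,-692,0,1.65],[-552,-692,0,1.65],[-552,-692,0,1.65],[-552,-692,0,1.65],[-552,-692,0,1.65],[-552,-692,0,1.65],[-552,-692,0,1.65],[-552,-692,0,1.65]]' 0.3
cat > look.py <<'E'
import sys
from h import *
np.set_printoptions(precision=4,suppress=True)
p=cam("wrist"); save(p,sys.argv[1]); print("cam",p["c"],p["Rw"][:,2])
o=manip.get_obs();print(o["t"],o["tool_pos"],o["joint_pos"],o["finger_gap"])
for a in sys.argv[2:]:
    t,z=a.split(":")
    for q in viewer.spot_point(t,p)[:2]:
        X=atz(p,q["point"],float(z));print(t,round(q["score"],2),np.array(q["point"]),X,"tool",totool(X))
E
python3 look.py w1.png hub_boss:.06 pulley:0 rack:0
```

```text
t: 3.5
tool_pos: [0.4904, -0.2901, 0.2261]
orientation: [0.823, 0.568, -0.0, -0.0]
contact_force: [0.6, 0.5, -0.3]
finger_gap: 0.0652
grip_force: 0.0
cam [ 0.5185 -0.2188  0.3837] [-0.0997 -0.2569 -0.9613]
3.55 [ 0.4904 -0.2894  0.2264] [-0.6149  0.3865  1.6003  0.0001  1.1557 -0.2539] 0.06532183014286422
hub_boss 0.71 [255.6 185.7] [ 0.4902 -0.2934  0.06  ] tool [ -4.2138   1.411  166.6055]
pulley 0.91 [206.1 110.5] [ 0.4612 -0.1936  0.    ] tool [ 78.7989 -60.9201 226.7896]
rack 0.57 [232.1 139.3] [ 0.4785 -0.2389  0.    ] tool [ 42.5809 -29.0371 226.917 ]
```

View pics/w1.png

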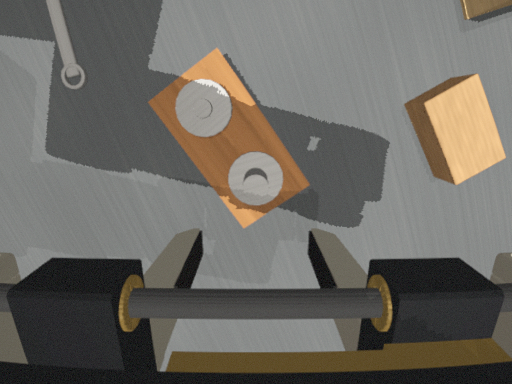

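The hub's flange sits at about (256,179) under the tool, with the pulley at (204,107). I'll descend part way and look again.

```bash
python3 -m jog '[[-1,0,40,0],[-3,1,80,0],[-3,1,100,0],[-3,1,100,0]]'
python3 look.py w2.png hub_boss:.06; python3 - <<'E'
from h import *
p=cam("wrist")
s=viewer.silhouettes("hub_boss",p)
for q in s[:1]:
    m=q["pixels"].astype(np.uint8); print(q["score"],q["extent"])
    # fit flange circle model by silhouette IoU
    from scipy.optimize import minimize
    a=np.linspace(0,2*np.pi,60)
    def mod(xy):
        M=np.zeros(m.shape,np.uint8)
        for z0,z1,r in((.034,.040,.033),(.040,.080,.014)):
            X=np.array([[xy[0]+r*np.cos(t),xy[1]+r*np.sin(t),z] for z in(z0,z1) for t in a])
            h=cv2.convexHull(proj(p,X).astype(np.float32));cv2.fillConvexPoly(M,np.round(h*16).astype(np.int32),1,shift=4)
        return M
    f=lambda xy:-(mod(xy)&m).sum()/(mod(xy)|m).sum()
    o=manip.get_obs()["tool_pos"]
    r=minimize(f,o[:2],method="Nelder-Mead",options=dict(initial_simplex=[o[:2],o[:2]+[.01,0],o[:2]+[0,.01]]))
    print(r.x,r.fun,totool([*r.x,.06]))
E
```

```text
t: 4.1
tool_pos: [0.4893, -0.2916, 0.1244]
orientation: [0.822, 0.569, -0.001, -0.002]
contact_force: [-0.2, 0.6, 0.8]
finger_gap: 0.0651
grip_force: 0.0
cam [ 0.5178 -0.2206  0.282 ] [-0.1023 -0.255  -0.9615]
4.15 [ 0.4903 -0.2923  0.1264] [-0.6191  0.5088  1.6844  0.      0.95   -0.2588] 0.06509129861458984
hub_boss 0.68 [256.7 212.7] [ 0.4907 -0.2923  0.06  ] tool [ 0.3721 -0.4334 67.6279]
0.59 [253.1, 200.9, 77.0, 74.6]
[ 0.57258086 -0.27953225] 0.0 [41.58195928 70.99982236 68.54071252]<stdin>:15: RuntimeWarning: overflow encountered in scalar negative
```

```bash
python3 -m jog '[[0,0,30,0],[0,0,55,0],[0,0,70,0],[0,0,73,0],[0,0,73,0]]' && python3 -m jog '[[0,0,0,0],[0,0,0,0],[0,0,0,0],[0,0,0,0],[0,0,0,0],[0,0,0,0]]' 0.8 30
```

```text
t: 4.8
tool_pos: [0.4909, -0.2933, 0.0543]
orientation: [0.823, 0.569, 0.0, 0.0]
contact_force: [-0.8, -0.8, -0.2]
finger_gap: 0.0649
grip_force: 0.0
t: 5.4
tool_pos: [0.4904, -0.293, 0.0538]
orientation: [0.823, 0.569, -0.0, -0.0]
contact_force: [-1.9, 0.5, 4.0]
finger_gap: 0.0275
grip_force: 30.0
```

```bash
python3 -m jog '[[0,0,-15,0],[0,0,-40,0],[0,0,-70,0],[0,0,-105,0],[30,-20,-135,0],[70,-45,-150,0],[110,-70,-150,0],[150,-95,-150,0],[185,-115,-150,0],[205,-128,-150,0],[210,-131,-150,0],[210,-131,-150,0],[210,-131,-150,0]]'
python3 look.py w3.png nest:.04 tongue_tip:.051 knob_grip:.085
```

```text
t: 6.7
tool_pos: [0.4426, -0.0511, 0.2039]
orientation: [0.823, 0.569, 0.0, 0.0]
contact_force: [0.2, -0.6, -3.3]
finger_gap: 0.0277
grip_force: 30.0
cam [0.4704 0.0203 0.3614] [-0.0983 -0.2579 -0.9612]
6.75 [ 0.4425 -0.0513  0.2038] [-0.2198  0.1885  1.9336 -0.0003  1.0191  0.1422] 0.027628680166537273
nest 0.61 [254.2 106. ] [0.4719 0.0271 0.04  ] tool [ 83.7825  -0.2577 163.6716]
tongue_tip 0.73 [253.4  69.5] [0.4836 0.0599 0.051 ] tool [118.5695  -0.869  152.5923]
tongue_tip 0.73 [495.9 118.6] [ 0.713  -0.0731  0.051 ] tool [ 75.4263 260.8204 152.5769]
```

View pics/w3.png

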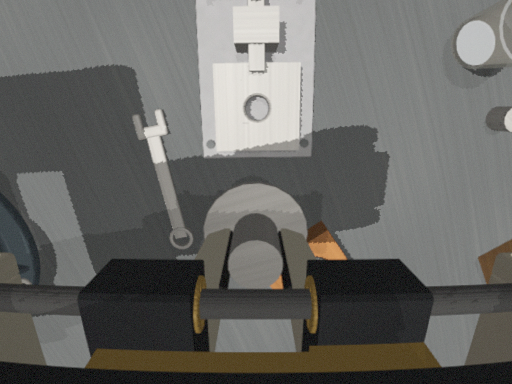

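The hole is at about (257,107), the tongue end at (257,70), and the held hub's flange arc has its top at (256,185). I'll measure the hole and flange more precisely.

```bash
cat > fit.py <<'E'
from h import *
from scipy.optimize import least_squares
np.set_printoptions(precision=3,suppress=True)
def edge(p,cx,cy,r,z,sgn,angs,win=6):
    # fit circle of radius r (m) at tool-frame height z via radial gradient; returns centre in tool mm
    g=cv2.GaussianBlur(cv2.cvtColor(p["image"],cv2.COLOR_RGB2GRAY),(0,0),.8).astype(np.float32)
    T=np.array(p["tool_from_camera"]);K=np.array(p["intrinsics"]);D=np.array(p["dist"])
    Rt=T[:3,:3].T;tt=-Rt@T[:3,3];pr=lambda X:cv2.projectPoints(X,cv2.Rodrigues(Rt)[0],tt,K,D)[0][:,0]
    c=np.array([cx,cy])/1000
    for it in range(4):
        pts=[]
        rr=np.linspace(r-win/1000,r+win/1000,81)
        for a in angs:
            X=np.stack([c[0]+rr*np.cos(a),c[1]+rr*np.sin(a),np.full(81,z)],1);q=pr(X).astype(np.float32)
            v=cv2.remap(g,q[:,0].reshape(-1,1),q[:,1].reshape(-1,1),cv2.INTER_LINEAR).ravel()
            d=np.gradient(v)*sgn;k=d.argmax()
            if d[k]>.3: pts.append(X[k,:2])
        pts=np.array(pts)
        s=least_squares(lambda u:np.hypot(*(pts-u[:2]).T)-u[2],[*c,r],loss="soft_l1",f_scale=.0005)
        c=s.x[:2]
    return c*1000,s.x[2]*1000,np.median(np.abs(s.fun))*1000,len(pts)
E
python3 - <<'E'
from fit import *
p=cam("wrist")
A=np.linspace(0,2*np.pi,72,endpoint=False)
for r,s in((.01325,1),(.01525,1),(.01525,-1)): print("hole",r,s,edge(p,83.8,0,r,.1638,s,A,3))
B=np.radians(np.arange(-75,76,3))
for s in(1,-1): 
  for z in(.014,.020):print("flange",s,z,edge(p,0,0,.033,z,s,B,4))
print(viewer.spot_point("hub_boss",p)[:1])
h=p["image"]
a=cv2.resize(h[50:150,190:320],None,fx=6,fy=6,interpolation=cv2.INTER_CUBIC)
cv2.imwrite("pics/c1.png",a[:,:,::-1])
E
```

```text
hole 0.01325 1 (array([81.656,  2.67 ]), np.float64(14.01414963418481), np.float64(0.33971521708958413), 72)
hole 0.01525 1 (array([81.614,  2.607]), np.float64(14.017115229409391), np.float64(0.31034361010371087), 72)
hole 0.01525 -1 (array([81.96 ,  1.938]), np.float64(12.390089605207171), np.float64(0.06664798723932541), 32)
flange 1 0.014 (array([ 2.459, -0.373]), np.float64(37.12419930511391), np.float64(1.0679390599656127), 35)
flange 1 0.02 (array([3.365, 1.55 ]), np.float64(35.70087711312862), np.float64(0.28703577407204406), 22)
flange -1 0.014 (array([3.143, 0.648]), np.float64(32.70728157363041), np.float64(0.11482521771320059), 51)
flange -1 0.02 (array([0.742, 0.623]), np.float64(33.76072780848457), np.float64(0.11525355649108504), 51)
[{'point': [253.8, 250.4], 'score': 0.6}]
```

View pics/c1.png

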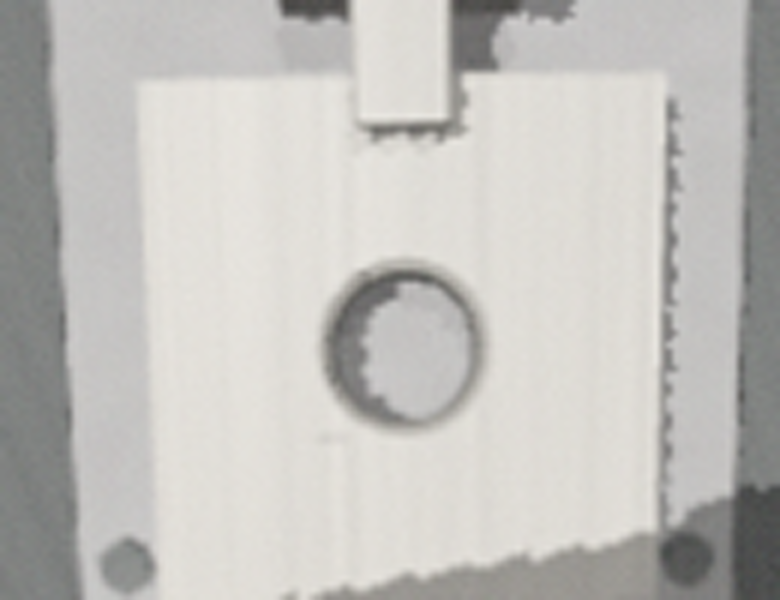

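```bash
python3 -m jog '[[20,1,0,0],[50,2,10,0],[75,2.2,40,0],[80,2.2,75,0],[80,2.2,95,0],[80,2.2,104,0],[80,2.2,104,0],[80,2.2,104,0],[80,2.2,104,0]]'
python3 look.py w4.png tongue_tip:.051
python3 - <<'E'
from h import *
h=cv2.imread("pics/w4.png")
cv2.imwrite("pics/c2.png",cv2.resize(h[60:260,120:390],None,fx=2.9,fy=2.9,interpolation=cv2.INTER_CUBIC))
E
```

```text
t: 7.9
tool_pos: [0.4732, 0.0235, 0.1008]
orientation: [0.823, 0.569, 0.001, 0.001]
contact_force: [-1.0, -0.1, -3.6]
finger_gap: 0.0277
grip_force: 30.0
cam [0.5009 0.0949 0.2583] [-0.0969 -0.2576 -0.9614]
7.95 [0.4732 0.0236 0.1007] [-0.0486  0.3987  1.9546 -0.      0.7863  0.3127] 0.027901354711635417
tongue_tip 0.75 [252.4 171.5] [0.4849 0.0576 0.051 ] tool [35.9426 -1.0074 49.5673]
```

View pics/c2.png

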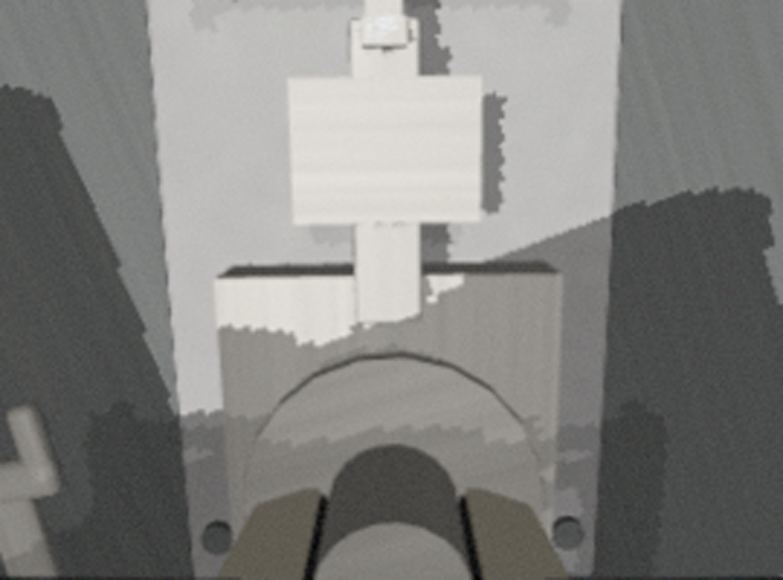

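```bash
python3 - <<'E'
from fit import *
p=cam("wrist")
c=lambda u,v:(120+u/2.9,60+v/2.9)
for n,u,v,z in(("tipL",357,323,.054),("tipR",420,319,.054),("blkL",217,275,.04),("blkR",560,271,.04),("blkL2",237,500,.04),("baseL1",153,100,0.01),("baseR1",618,100,.01),("baseL2",190,500,.01),("baseR2",597,500,.01),("guideL",294,224,.06),("guideR",482,220,.06)):
    print(n,totool(atz(p,c(u,v),z))[:2])
B=np.radians(np.arange(-60,61,3))
for z,s in((.014,-1),(.020,1)):print("flange",s,edge(p,2.8,.6,.033,z,s,B,2.5))
E
```

```text
tipL [36.65  -7.626]
tipR [37.616  7.68 ]
blkL [ 46.535 -44.025]
blkR [47.442 43.952]
blkL2 [-15.675 -42.041]
baseL1 [ 91.525 -65.716]
baseR1 [91.323 63.928]
baseL2 [-28.406 -62.854]
baseR2 [-28.594  65.419]
guideL [ 60.932 -21.552]
guideR [61.778 21.514]
flange -1 (array([3.916, 0.664]), np.float64(31.7945299640936), np.float64(0.1517089047406578), 41)
flange 1 (array([1.653, 0.551]), np.float64(34.15751275209976), np.float64(0.1522426474850347), 41)
```

The hub is about 0.9 mm too far toward the knob. I'll correct that and descend in checked steps.

```bash
python3 -m jog '[[-0.9,0,5,0],[-0.9,0,12,0],[-0.9,0,17,0],[-0.9,0,21,0],[-0.9,0,24,0],[-0.9,0,26,0],[-0.9,0,26,0]]'; python3 -c "
from h import *
print(manip.get_obs()['ft_torque'])"
```

```text
t: 8.75
tool_pos: [0.4721, 0.0229, 0.0734]
orientation: [0.823, 0.569, -0.0, -0.0]
contact_force: [0.1, -0.8, -3.3]
finger_gap: 0.0278
grip_force: 30.0
[-0.18180062  0.14215409  0.03250095]
```

```bash
python3 -m jog '[[0,0,3,0],[0,0,6,0],[0,0,8,0],[0,0,10,0],[0,0,11,0],[0,0,12,0],[0,0,12,0]]'; python3 -m jog '[[0,0,0.5,0],[0,0,1,0],[0,0,1,0]]';python3 -m jog '[[0,0,0.5,0],[0,0,1,0],[0,0,1,0]]'
```

```text
t: 9.45
tool_pos: [0.4723, 0.0228, 0.0616]
orientation: [0.823, 0.569, 0.0, 0.0]
contact_force: [0.6, -3.1, -3.1]
finger_gap: 0.0274
grip_force: 30.0
t: 9.75
tool_pos: [0.4723, 0.0228, 0.0607]
orientation: [0.823, 0.569, 0.0, 0.0]
contact_force: [0.7, -4.2, -1.2]
finger_gap: 0.028
grip_force: 30.0
t: 10.05
tool_pos: [0.4723, 0.0228, 0.0598]
orientation: [0.823, 0.569, 0.0, 0.0]
contact_force: [-1.3, -5.7, 1.6]
finger_gap: 0.0273
grip_force: 30.0
```

```bash
python3 -m jog '[[-0.3,0,0,0],[-0.5,0,0.3,0],[-0.5,0,0.5,0],[-0.5,0,0.5,0]]'; python3 -m jog '[[0,0,0.5,0],[0,0,1,0],[0,0,1,0]]'
```

```text
t: 10.45
tool_pos: [0.4723, 0.0226, 0.0597]
orientation: [0.823, 0.569, 0.0, 0.0]
contact_force: [-2.8, -1.9, 9.9]
finger_gap: 0.0276
grip_force: 30.0
t: 10.75
tool_pos: [0.4723, 0.0226, 0.0597]
orientation: [0.823, 0.569, 0.0, 0.0]
contact_force: [-8.9, -2.2, 26.1]
finger_gap: 0.0278
grip_force: 30.0
```

It's home: z stops at 0.0597 against a predicted 0.0598. I'll relieve the pressure, release and rise.

```bash
python3 -m jog '[[0,0,-0.7,0],[0,0,-1.2,0],[0,0,-1.2,0]]'; python3 -m jog '[[0,0,0,0],[0,0,0,0],[0,0,0,0],[0,0,0,0],[0,0,0,0]]' 0.35 20 ; python3 -m jog '[[0,0,-10,0],[0,0,-35,0],[0,0,-75,0],[15,0,-110,0],[35,0,-130,0],[55,0,-140,0],[60,0,-140,0],[60,0,-140,0],[60,0,-140,0]]'; python3 look.py w5.png knob_grip:.085 hub_boss:.066 spray_can:0
```

```text
t: 11.05
tool_pos: [0.4723, 0.0226, 0.0597]
orientation: [0.823, 0.569, 0.0, 0.0]
contact_force: [-1.4, -1.2, 9.0]
finger_gap: 0.0276
grip_force: 30.0
t: 11.55
tool_pos: [0.472, 0.0225, 0.0593]
orientation: [0.823, 0.569, -0.0, -0.0]
contact_force: [0.6, 0.5, -0.0]
finger_gap: 0.0593
grip_force: 0.0
t: 12.45
tool_pos: [0.4925, 0.078, 0.1986]
orientation: [0.823, 0.569, -0.001, -0.0]
contact_force: [0.4, 1.2, -1.1]
finger_gap: 0.0603
grip_force: 0.0
cam [0.5207 0.1494 0.356 ] [-0.1004 -0.2578 -0.961 ]
12.5 [0.4926 0.0779 0.1986] [ 0.0635  0.2922  1.8108 -0.0002  1.0403  0.425 ] 0.06039097549547603
knob_grip 0.59 [255.6  94.7] [0.5259 0.1638 0.085 ] tool [ 92.1771   0.8692 113.5845]
hub_boss 0.75 [254.4 243.9] [0.471  0.0224 0.066 ] tool [-59.5993  -0.543  132.8132]
```

View pics/w5.png

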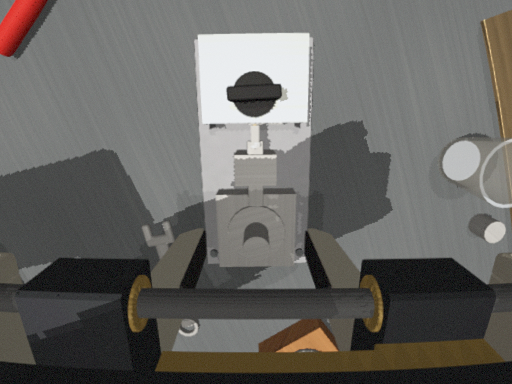

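The bar runs across the image at (228–282, 92), so closing along the fixture axis fits. The hub looks seated at (255,235). I'm moving above the knob, rolled a quarter turn.

```bash
python3 -m jog '[[30,0,0,-0.14],[60,0,0,-0.28],[80,-0.5,5,-0.43],[90,-0.5,10,-0.57],[90,-0.5,20,-0.72],[90,-0.5,30,-0.86],[90,-0.5,38,-1.0],[90,-0.5,38,-1.15],[90,-0.5,38,-1.29],[90,-0.5,38,-1.43],[90,-0.5,38,-1.57],[90,-0.5,38,-1.57],[90,-0.5,38,-1.57],[90,-0.5,38,-1.57]]' 0.45; python3 look.py w6.png knob_grip:.085
```

```text
t: 14.05
tool_pos: [0.5245, 0.1628, 0.1612]
orientation: [0.182, 0.983, -0.0, -0.0]
contact_force: [-0.1, 0.7, -0.4]
finger_gap: 0.0511
grip_force: 0.0
cam [0.4538 0.1898 0.3188] [ 0.256  -0.0986 -0.9616]
14.1 [0.5245 0.1628 0.1613] [ 0.2163  0.4263  1.7176  0.      0.9979 -0.9901] 0.05116604303206887
knob_grip 0.84 [259.1 206.6] [0.5253 0.166  0.085 ] tool [ 0.4086  3.1509 76.2877]
```

View pics/w6.png

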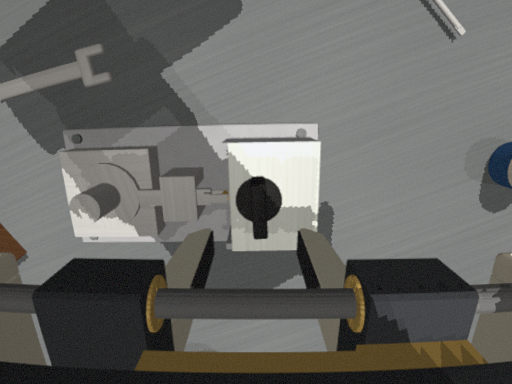

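```bash
python3 - <<'E'
from fit import *
p=cam("wrist")
A=np.radians(np.r_[30:151:5,-60:-29:5,-150:-119:5,-29:-10:5])
for r in(.021,):print(edge(p,2.7,2,r,.0933,1,A,5))
print(totool(atz(p,(258.5,201),.068)))
print("bar far end top",totool(atz(p,(258.8,177),.102)),"near",totool(atz(p,(260.5,238),.068)), totool(atz(p,(259.5,219),.102)))
p["image"];cv2.imwrite("pics/c3.png",cv2.resize(p["image"][160:260,200:330],None,fx=6,fy=6,interpolation=cv2.INTER_CUBIC)[:,:,::-1])
E
```

```text
(array([1.176, 2.533]), np.float64(20.755866143108186), np.float64(0.18558321291245114), 43)
[ 0.145  2.935 93.284]
bar far end top [29.245  2.736 59.286] near [-35.612   4.848  93.28 ] [-4.348  3.349 59.283]
```

View pics/c3.png

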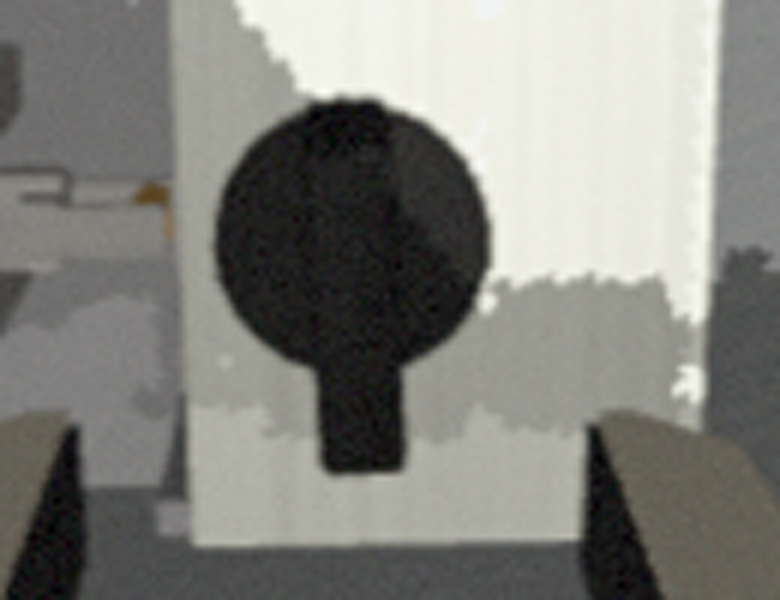

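The knob disc centre is at tool (1.2, 2.5) and the bar is turned by about −0.07 rad. I'll descend and grip.

```bash
python3 -m jog '[[1,2.2,10,-0.07],[1,2.2,35,-0.07],[1,2.2,60,-0.07],[1,2.2,74,-0.07],[1,2.2,79,-0.07],[1,2.2,80,-0.07],[1,2.2,80,-0.07]]'; python3 -m jog '[[0,0,0,0],[0,0,0,0],[0,0,0,0],[0,0,0,0],[0,0,0,0],[0,0,0,0],[0,0,0,0]]' 0.95 35; cat > st.py <<'E'
from h import *
np.set_printoptions(precision=3,suppress=True)
o=manip.get_obs()
print("moment",o["ft_torque"],"F",o["contact_force"],"yaw",Ro.from_quat(o["orientation"]).as_matrix()[:2,1]@np.array([[0],[1]]), "ang",np.arctan2(*Ro.from_quat(o["orientation"]).as_matrix()[[1,0],1]),"gap",o["finger_gap"],"pos",o["tool_pos"],"j6",o["joint_pos"][5],o["effort"][5])
E
python3 st.py
```

```text
t: 14.9
tool_pos: [0.5249, 0.1655, 0.0821]
orientation: [0.145, 0.989, 0.0, 0.001]
contact_force: [-0.2, 0.1, 0.7]
finger_gap: 0.0515
grip_force: 0.0
t: 15.6
tool_pos: [0.5246, 0.166, 0.0814]
orientation: [0.145, 0.989, 0.001, 0.0]
contact_force: [0.7, 5.8, -0.4]
finger_gap: 0.0119
grip_force: 35.0
moment [ 0.755 -0.11  -0.008] F [ 0.75   5.849 -0.406] yaw [0.958] ang 1.2789173012199782 gap 0.01193776320785274 pos [0.525 0.166 0.081] j6 -1.0582327579447444 0.008263806521426886
```

```bash
python3 -m jog '[[0,0.5,0,0],[0,0.5,0,0.03],[0,0.5,0,0.06],[0,0.5,0,0.1],[0,0.5,0,0.1]]' >/dev/null; python3 st.py;  python3 -m jog '[[0,0,0,0.03],[0,0,0,0.06],[0,0,0,0.1],[0,0,0,0.1]]' >/dev/null; python3 st.py; python3 -m jog '[[0,0,0,0.03],[0,0,0,0.06],[0,0,0,0.1],[0,0,0,0.1]]' >/dev/null; python3 st.py
```

```text
moment [ 0.44  -0.024 -0.061] F [-0.614  1.817  1.771] yaw [0.924] ang 1.1783719474745356 gap 0.011585750007221991 pos [0.525 0.166 0.081] j6 -0.9567742182603362 0.5277665331959724
moment [ 0.54  -0.006 -0.091] F [0.293 4.061 1.292] yaw [0.881] ang 1.0784766220915278 gap 0.011544628690026119 pos [0.525 0.166 0.081] j6 -0.8569512359967825 0.5205802246928215
moment [ 0.621  0.057 -0.023] F [0.302 3.656 1.839] yaw [0.83] ang 0.9794440498098963 gap 0.011617496148502769 pos [0.525 0.166 0.081] j6 -0.7579304579088604 0.5090169981122017
```

```bash
for i in 1; do python3 -m jog '[[0,0,0,0.03],[0,0,0,0.06],[0,0,0,0.1],[0,0,0,0.1]]' >/dev/null; python3 st.py; python3 -m jog '[[0,0,0,0.03],[0,0,0,0.06],[0,0,0,0.1],[0,0,0,0.1]]' >/dev/null; python3 st.py; python3 -m jog '[[0,0,0,0.03],[0,0,0,0.05],[0,0,0,0.05]]' >/dev/null; python3 st.py; done
```

```text
moment [ 0.622  0.103 -0.023] F [-0.009  3.693  1.972] yaw [0.771] ang 0.8800673425303157 gap 0.011812482947379438 pos [0.525 0.166 0.081] j6 -0.6585285740343785 0.5219261907041073
moment [0.679 0.072 0.074] F [-0.003  3.957  1.867] yaw [0.704] ang 0.7806211371063461 gap 0.01153343457527603 pos [0.525 0.166 0.081] j6 -0.5590382834037889 0.6206692010164261
moment [0.679 0.059 0.135] F [1.078 4.232 1.304] yaw [0.667] ang 0.7301346774635454 gap 0.011404605389899534 pos [0.525 0.166 0.081] j6 -0.5085409621379579 0.3631124831736088
```

```bash
python3 -m jog '[[0,0,0,0.03],[0,0,0,0.06],[0,0,0,0.1],[0,0,0,0.1]]' >/dev/null; python3 st.py; python3 -m jog '[[0,0,0,0.03],[0,0,0,0.06],[0,0,0,0.1],[0,0,0,0.1]]' >/dev/null; python3 st.py; python3 -m jog '[[0,0,0,0.02],[0,0,0,0.05],[0,0,0,0.05]]' >/dev/null; python3 st.py;python3 -m jog '[[0,0,0,0.02],[0,0,0,0.05],[0,0,0,0.05]]' >/dev/null; python3 st.py
```

```text
moment [0.711 0.002 0.084] F [0.378 5.05  1.851] yaw [0.589] ang 0.629760996740119 gap 0.01152045035447557 pos [0.525 0.166 0.081] j6 -0.4082281660500566 0.658776294440031
moment [0.701 0.074 0.027] F [-0.393  5.232  4.206] yaw [0.505] ang 0.5290205313284277 gap 0.011699709697345163 pos [0.525 0.166 0.081] j6 -0.30746542121423337 0.631127804517746
moment [0.722 0.088 0.01 ] F [-0.635  5.201  2.944] yaw [0.46] ang 0.4783985271747504 gap 0.011154176824250633 pos [0.525 0.166 0.081] j6 -0.25693696564231583 0.430751983076334
moment [ 0.8    0.088 -0.063] F [-0.235  5.372  3.173] yaw [0.416] ang 0.4285628157941737 gap 0.011418773771545217 pos [0.525 0.166 0.081] j6 -0.20711615344331522 0.3357251174747944
```

```bash
cat > av.py <<'E'
from h import *
np.set_printoptions(precision=3,suppress=True)
m=[]
for i in range(6):
    p=cam("wrist") ; o=manip.get_obs(); m.append(np.r_[o["ft_torque"],o["contact_force"]])
print(np.mean(m,0),"sd",np.std(m,0)[2],"j6",o["joint_pos"][5],"t",o["t"])
for n in("tongue_tip","hub_boss"):
    for q in viewer.spot_point(n,p)[:1]:print(n,q["score"],q["point"],atz(p,q["point"],.051 if n[0]=="t" else .066))
save(p,"k%.2f.png"%o["t"])
E
python3 av.py; python3 -m jog '[[0,0,0,0.02],[0,0,0,0.04],[0,0,0,0.04]]' >/dev/null; python3 av.py;python3 -m jog '[[0,0,0,0.02],[0,0,0,0.04],[0,0,0,0.04]]' >/dev/null; python3 av.py; ls pics
```

```text
[ 0.77   0.119 -0.071 -0.224  5.032  3.28 ] sd 0.02827814019690705 j6 -0.20803338279470893 t 19.7
[ 0.754  0.126 -0.037 -0.239  5.113  3.168] sd 0.03158719497357797 j6 -0.16804193259411734 t 20.4
[ 0.767  0.123 -0.069 -0.425  5.438  3.504] sd 0.02237270117547797 j6 -0.1280267954558823 t 21.1
a.png
c1.png
c2.png
c3.png
k19.70.png
k20.40.png
k21.10.png
side0.png
top0.png
w1.png
w2.png
w3.png
w4.png
w5.png
w6.png
wrist0.png
```

```bash
python3 -m jog '[[0,0,0,0.02],[0,0,0,0.04],[0,0,0,0.04]]' >/dev/null; python3 av.py;python3 -m jog '[[0,0,0,0.02],[0,0,0,0.04],[0,0,0,0.04]]' >/dev/null; python3 av.py; python3 - <<'E'
from h import *
p=cam("side"); save(p,"s1.png")
for n in("tongue_tip","follower"):
    print(n,[(round(q["score"],2),q["point"]) for q in viewer.spot_point(n,p)[:2]] if n!="follower" else [q["extent"] for q in viewer.silhouettes(n,p)[:1]])
E
```

```text
[ 0.764  0.155 -0.149 -0.524  4.943  3.281] sd 0.02738610344368149 j6 -0.08788792362240062 t 21.8
[ 0.743  0.16  -0.223 -0.587  4.792  3.762] sd 0.033005012275914784 j6 -0.04778390764185157 t 22.5
tongue_tip [(0.66, [206.7, 315.0]), (0.49, [202.9, 195.9])]
follower [[209.4, 183.6, 8.1, 23.3]]
```

The torque has gone negative, so the notch is now pulling the knob on. I'll continue in tiny steps until the pull fades.

```bash
python3 -m jog '[[0,0,0,0.015],[0,0,0,0.03],[0,0,0,0.03]]' >/dev/null; python3 av.py;python3 -m jog '[[0,0,0,0.01],[0,0,0,0.02],[0,0,0,0.02]]' >/dev/null; python3 av.py
```

```text
[ 0.772  0.152  0.167 -0.498  4.814  3.743] sd 0.026690537550703164 j6 -0.017510391697448204 t 23.35
[ 0.773  0.183  0.21  -0.48   4.913  3.846] sd 0.02762207534185038 j6 0.0024152354092769153 t 24.05
```

That is the start of the flank, so the bottom is at j6 ≈ −0.03. I'll ease back to it and let go.

```bash
python3 -m jog '[[0,0,0,-0.015],[0,0,0,-0.03],[0,0,0,-0.03]]' >/dev/null; python3 av.py; python3 -m jog '[[0,0,0,0],[0,0,0,0],[0,0,0,0],[0,0,0,0],[0,0,0,0]]' 0.5 10; python3 -m jog '[[0,0,-10,0],[0,0,-35,0],[0,0,-70,0],[0,0,-90,0],[0,0,-90,0],[0,0,-90,0]]'
```

```text
[ 0.806  0.18   0.075 -0.652  5.11   3.657] sd 0.012155472740824048 j6 -0.027438289090773976 t 24.75
t: 25.35
tool_pos: [0.5245, 0.1657, 0.0813]
orientation: [0.614, 0.789, -0.0, -0.0]
contact_force: [-1.1, -0.2, -0.2]
finger_gap: 0.045
grip_force: 0.0
t: 25.95
tool_pos: [0.5244, 0.1658, 0.1715]
orientation: [0.614, 0.789, 0.0, 0.0]
contact_force: [-0.6, -0.4, -0.8]
finger_gap: 0.0464
grip_force: 0.0
```

```bash
python3 -m jog '[[-20,-12,-20,0],[-60,-38,-30,0],[-100,-64,-30,0],[-140,-90,-30,0],[-168,-106,-30,0],[-174,-110,-30,0],[-174,-110,-30,0],[-174,-110,-30,0]]'; python3 look.py w7.png tongue_tip:.051 hub_boss:.066 knob_grip:.085; python3 - <<'E'
from h import *
h=cv2.imread("pics/w7.png")
cv2.imwrite("pics/c4.png",cv2.resize(h[0:230,120:420],None,fx=2.6,fy=2.6,interpolation=cv2.INTER_CUBIC))
E
```

```text
t: 26.75
tool_pos: [0.4608, -0.0292, 0.2008]
orientation: [0.614, 0.789, -0.0, -0.0]
contact_force: [-0.3, -0.2, 0.3]
finger_gap: 0.0464
grip_force: 0.0
cam [0.4429 0.0446 0.3583] [ 0.0656 -0.2667 -0.9616]
26.8 [ 0.4609 -0.029   0.2009] [-0.1638  0.2229  1.8978  0.0002  1.0217 -0.4138] 0.04636331500416398
tongue_tip 0.75 [296.3 113.3] [0.4828 0.0548 0.051 ] tool [ 75.6273  42.008  149.9982]
hub_boss 0.89 [280.3 141.5] [0.4731 0.0245 0.066 ] tool [ 48.7364  25.0424 135.0636]
hub_boss 0.37 [229.2 314.6] [ 0.4689 -0.1847  0.066 ] tool [-152.8259  -30.9017  135.0373]
```

View pics/c4.png

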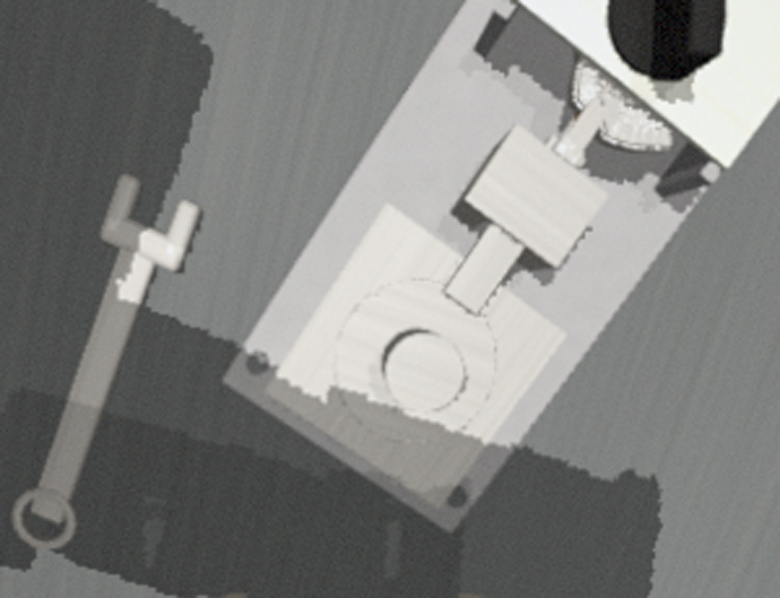

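The tongue end, at crop (466,301), lies over the flange edge. That is about 29 mm from the axis, which matches the follower being in the notch. The hub is flat and home, and the arm is clear.

```bash
python3 -c "
from bench import manip
print(manip.close_job())"
```

```text
the job is handed in; nothing more can be done
None
```

The hub is home in the fixture, the tongue lies over its flange with the follower in the cam notch, and I handed the job in at about 27 s with the arm clear; by feel, the knob went about 0.03 rad onto the flank before I eased it back and let go.

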